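# Ready a grease gun for a new cartridge

### The job

Get the compact grease gun in the bench vise ready for a new cartridge: pull its sprung follower rod by the T handle right out to the stop, so that the catch holds it there when you let go. Then draw the spent cartridge tube out of the open end of the barrel and put it in the scrap bin. Leave the other things on the bench where they are.

Things in the scene. Friction and masses are not known exactly. Their poses are not given: they have to be found in the camera images.
- handle (a point): Centre of the steel T handle at the end of the follower rod (8 mm thick), on the rod's axis, 150 mm above the bench. The T bar stands upright: 66 mm tall, 33 mm above and below this point; 14 mm thick along the rod, 15 mm wide across it. Axes as the gun: x along the rod, out of the gun, the way to pull, level; z up. When home, the bar's inner face is 26 mm from the black end cap (51 mm diameter).
- rod (a joint): How far the rod is drawn out, m: 0 home, 0.12 at its stop. A spring pulls it home, 5 N at home to 12 N at the stop; up to 6 N more from 0.085 to 0.112, as its collar lifts the catch (sprung button on top of the end cap). From about 0.115 on the catch has dropped behind the collar and holds it out; let go, it rests at about 0.114. Let go short of that, it springs home.
- gun: Grease gun: steel barrel 125 mm long, 46 mm outside, 40 mm inside diameter, clamped level in the vise, axis 150 mm above the bench, head off, so one end is open. Origin at the barrel's centre on its axis; x along the axis towards rod and handle; z up. The vise jaws are 100 mm long along the barrel, 166 mm high, and the highest part but for the catch button (196 mm). Gun and vise are fixed.
- mouth (a point): Centre of the barrel's open end (62.5 mm from the gun's origin along its -x).
- tube: Spent cartridge: open plastic tube 135 mm long, 36 mm diameter, about 45 g. Origin at its centre, x along its axis. It lies loose in the barrel, 85 mm inside, 50 mm sticking out of the open end, and slides out freely along the gun's -x. At the start its centre is 45 mm from the gun's origin towards the mouth and 2 mm below the axis.
- bin: The scrap bin: plain steel open box without partitions, 170 mm (x) by 230 mm (y) by 65 mm high, walls and floor 4 mm. Origin at the centre of its underside. Fixed to the bench; it stands to the left or the right of the vise.
- tray: Bystander: black parts tray with partitions, 170 by 230 by 45 mm high, fixed; on the other side of the vise from the scrap bin. Not for the tube.
- gun_head: Bystander: the gun's removed head with its lever and spout, lying on the bench, about 210 mm long.
- new_cartridge: Bystander: the new, closed cartridge, standing upright, 36 mm in diameter, 135 mm tall.
- spray_can: Bystander: spray can, 66 mm in diameter, 190 mm tall, standing.
- coolant_bottle: Bystander: bottle, 72 mm in diameter, 180 mm tall, standing.
- tape_roll: Bystander: roll of black tape, 110 mm across, 48 mm high, lying flat.
- wrench: Bystander: steel wrench, 190 mm long, lying on the bench.
- screwdriver: Bystander: screwdriver, 200 mm long, lying on the bench.

How it is judged:
By the outcome, as a careful person would: the job done as asked, in the order asked, and still so for the second after the job is handed in, with the robot touching nothing.
It also fails if it takes over 58 s, if anything falls off the work surface, if the arm or the gripper's body presses on something with over 40 N, if the wrist force passes 120 N, or if a joint passes its speed limit or range.

### The arm

A 6-joint arm with a two-finger parallel gripper is mounted at the origin on the work surface. World frame = base frame: x ahead of the robot, y to its left, z up, the work surface at z = 0. Lengths are in mm, angles in rad, forces in N, time in s.
With the tool pointing down it reaches from about 350 to 775 mm from the base axis. Payload 7.3 kg.
Tool frame: the origin (TCP) lies at the centre of the arm's flange, where the gripper is bolted on; the fingertips stand 178 mm ahead of it and the grasp point (between the pads) lies 159 mm ahead of it; z points along the fingers, y is the line along which they close (so a half turn about z gives the same grasp; the last joint's range is limited). The gripper opens to 92 mm and grips with 3 to 60 N. Pads are 19 mm wide; open, the fingers measure 130 mm over their backs; the gripper's body (75 mm by 190 mm) begins 47 mm behind the grasp point.
Start: joints at [-1.317, 0.342, 1.524, -0, 1.275, -0.146], TCP at [204.367, -483.593, 404.741] pointing down, gripper open.
Joint ranges: [-2.53, 2.53], [-0.77, 2.02], [0.04, 2.7], [-1, 4.14], [0.28, 2.66], [-3.11, 3.11]. Speed limits (rad/s): [2.57, 2.57, 3.14, 3.14, 3.14, 3.14].

### API

Orientations are given as [roll, pitch, yaw] about the fixed x, y, z axes, in that order (R = Rz(yaw) Ry(pitch) Rx(roll)).
In Python, from plant import * gives the robot as it stands. The module is installed in compiled form; this text tells all that it offers.
- The arm moves only by the shell command python3 -m inch 'ROWS'. ROWS is JSON, a list of rows, each a list of 5 numbers: the shift along the tool's x, y, z in m, then the turn about the tool's z in rad, then the opening, from 0 (shut) to 1 (fully open). In form: [[tx, ty, tz, spin, claw], ...]. A call has 1 to 8 rows; each row is the pose to reach, as a shift and turn from the pose commanded when the call began, along the tool's axes at that moment; what a row does not reach only later rows make up. A row lasts 1/12 s, in which the tool goes at most 41.7 mm and 7.16 degrees, less where a joint would pass 70% of its speed; a pose out of reach is approached as far as the arm can. A call with a gripper value outside its range is refused whole. The fingers move at their own pace and stop on an object; the grip force is fixed at half the most. Time passes only in rows, so rows that repeat a pose let the fingers close. It gives the time, the measured TCP pose, the force, the opening and the grip force at its end, in the units of the state.
- get_obs(): the state, without advancing time (a new reading comes with each control period).
- capture(name): name is "scene" or "top" or "wrist"; returns a dict with "color" (400x640x3 uint8, red, green, blue), "intrinsics" (3x3 intrinsics, pixels), "pose" (4x4, takes a point from camera to world coordinates). Camera axes: x right, y down, z forward; pixel columns grow to the right and rows downward; lengths in mm; the calibration is good to about 2 mm. A picture is of the moment at which its call begins. There is no depth.
- close_job(): hands the job in; it is judged then, once.
Trained networks look in a picture, given as the dict that the camera call returned (one of the last four; its "shot" number tells which), for a name from the list of things; names that differ only in an ending like _2 or _b are one class to them, and where a whole thing is asked for, a point or a joint stands for the part that bears it (a point fixed in the world has none). Each returns a list of dicts, best first, with "conf" (0 to 1); they miss things now and then, are a little off and sometimes report something else, mostly with a low value. They report only what shows in the picture. A call takes as long as a camera call.
- look_for(picture, target): "rect" ([centre column, centre row, width, height] in pixels, round what is visible of it).
- trace(picture, target): "pixels" (400x640 bool, what is visible of it) and "rect" ([centre column, centre row, width, height] in pixels, round what is visible of it).
- tip_of(picture, target): "centre" ([column, row] in pixels: a listed point, or the origin of a listed thing).
The state is a dict: "time": time; "joint_positions": joint angles; "dq": joint speeds; "tau": joint torques, N m; "tool_pos": TCP position; "tcp_rot": TCP orientation; "contact_force": force on the tool from outside, world axes, zero at the start; "moment": the same for the moment, N m; "grip_width": finger opening in mm; "finger_force": force on a finger pad.
Only numpy, scipy, OpenCV 4.12 (cv2) and the standard library are available. Lean on these libraries where they do the work, as an engineer would, in place of code of your own. Each camera call takes 0.05 s, during which the arm holds its last target. There are 200 camera calls.

## Working session

There is one attempt and no reset: what is moved stays moved. The work goes in short steps, Python scripts to look and compute and a shell command to move; the robot and the scene stay as the last step left them, time stands still between calls to the robot, and variables do not carry over. Pictures are saved under pics/ and viewed, at most 10 in all, crops included, and the job is handed in when it is done.

```bash
mkdir -p pics; cat > h.py <<'E'
from plant import *
import numpy as np, cv2
def ray(p,uv):
    K=np.array(p["intrinsics"]);T=np.array(p["pose"])
    d=T[:3,:3]@np.linalg.solve(K,[uv[0],uv[1],1]);return T[:3,3],d
def atz(p,uv,z):
    o,d=ray(p,uv);return o+d*(z-o[2])/d[2]
def proj(p,X):
    T=np.array(p["pose"]);c=T[:3,:3].T@(np.array(X)-T[:3,3]);u=np.array(p["intrinsics"])@c;return u[:2]/u[2]
def save(p,n): cv2.imwrite(f"pics/{n}.png",p["color"][:,:,::-1])
E
python3 - <<'E'
from h import *
np.set_printoptions(precision=1,suppress=True)
Z=dict(handle=150,gun=150,mouth=150,tube=148,bin=0,tray=0,gun_head=20,new_cartridge=67,spray_can=95,coolant_bottle=90)
for c in("top","scene"):
    p=capture(c);save(p,c);print(c,np.array(p["pose"])[:3,3])
    for n,z in Z.items():
        for r in tip_of(p,n)[:2]: print(n,round(r["conf"],2),np.array(r["centre"]),atz(p,r["centre"],z))
o=get_obs();print(o["time"],o["tool_pos"],o["tcp_rot"],o["grip_width"])
E
```

```text
top [ 420.5    3.1 1295.8]
handle 0.53 [382.4 237.4] [ 467.9 -160.3  150. ]
gun 0.8 [326.5 223.6] [504.2 -26.4 150. ]
mouth 0.73 [299.3 216.6] [522.6  38.9 150. ]
tube 0.53 [308.2 221. ] [511.6  17.7 148. ]
bin 0.6 [447.6 233.3] [ 481.2 -360.4    0. ]
tray 0.19 [257.2 156.3] [706.4 157.4   0. ]
new_cartridge 0.71 [195.6 156.7] [693.9 311.   67. ]
spray_can 0.95 [198.1 154.1] [694.3 297.6  95. ]
coolant_bottle 0.71 [438.2 144.6] [ 707.7 -323.5   90. ]
scene [ 940.4 -609.9  932.8]
handle 0.44 [266.2 221.1] [ 480.5 -155.5  150. ]
gun 0.85 [303.3 194.1] [505.3 -25.8 150. ]
mouth 0.89 [321.5 181.4] [519.8  42.3 150. ]
tube 0.72 [316.7 185.3] [516.   23.8 148. ]
bin 0.9 [222.9 309.8] [ 482.7 -356.9    0. ]
tray 0.58 [361.5 152.9] [479.8 367.4   0. ]
gun_head 0.94 [352.6 317.2] [ 772.1 -200.6   20. ]
new_cartridge 0.61 [393.2 218.5] [726.9 100.5  67. ]
spray_can 0.86 [417.4 185.2] [736.8 233.4  95. ]
spray_can 0.58 [264.9 222. ] [ 447.3 -128.    95. ]
coolant_bottle 0.74 [303.4 360.7] [ 747.5 -373.4   90. ]
1.1 [ 204.4 -483.6  404.7] [ 3.1 -0.   0.4] 91.66578102458216
```

View pics/top.png

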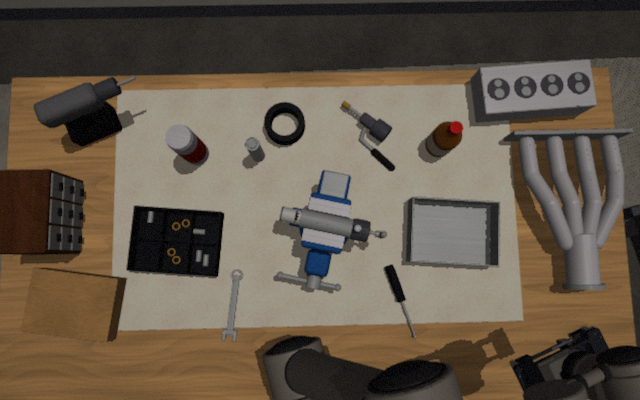

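View pics/scene.png

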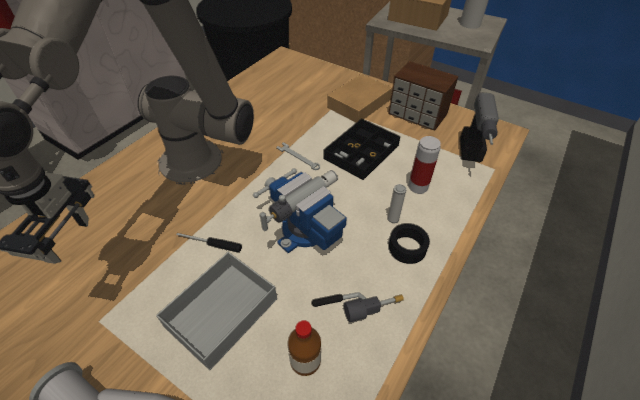

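The top view shows the gun in the vise at about (326,223), with the T handle at (382,236) pointing towards the scrap bin at (452,232). The tube sticks out at (290,214). The scene view agrees, and the route to the handle is clear. Next I work out the hover move above the handle.

```bash
cat >> h.py <<'E'
from scipy.spatial.transform import Rotation as R
def rel(xyz,yaw=None):
    o=get_obs();Rm=R.from_euler("xyz",o["tcp_rot"]).as_matrix()
    s=Rm.T@(np.array(xyz)-o["tool_pos"])/1000
    print("shift",s.round(4),"rot",np.round(o["tcp_rot"],3), "spin",None if yaw is None else round((o["tcp_rot"][2]-yaw+np.pi)%(2*np.pi)-np.pi,3))
E
python3 - <<'E'
from h import *
rel([474,-158,470],1.335)
E
```

```text
shift [ 0.3751 -0.195  -0.0653] rot [ 3.142 -0.     0.4  ] spin -0.935
```

```bash
python3 -m inch '[[0.035,-0.02,-0.01,-0.11,1],[0.07,-0.04,-0.02,-0.22,1],[0.105,-0.055,-0.03,-0.34,1],[0.14,-0.075,-0.04,-0.46,1],[0.175,-0.09,-0.05,-0.58,1],[0.21,-0.11,-0.06,-0.7,1],[0.245,-0.125,-0.065,-0.82,1],[0.28,-0.145,-0.065,-0.935,1]]'
python3 - <<'E'
from h import *
rel([474,-158,470],1.335)
E
```

```text
time: 1.77
tool_pos: [406.9, -239.7, 471.2]
tcp_rot: [3.139, 0.002, 1.34]
contact_force: [1.2, -1.8, 0.3]
grip_width: 91.8
finger_force: 0.0
shift [0.0949 0.0466 0.0012] rot [3.139e+00 2.000e-03 1.340e+00] spin 0.005
```

```bash
python3 -m inch '[[0.03,0.015,0,0,1],[0.06,0.03,0,0,1],[0.09,0.045,0,0,1],[0.095,0.047,0,0.005,1],[0.095,0.047,0,0.005,1]]'
python3 - <<'E'
from h import *
np.set_printoptions(precision=1,suppress=True)
p=capture("wrist");save(p,"w1");print(np.array(p["pose"])[:3,3]);o=get_obs();print(o["tool_pos"],o["tcp_rot"])
for n,z in dict(handle=150,gun=150,mouth=150,tube=148,bin=0).items():
    for r in tip_of(p,n)[:2]: print(n,round(r["conf"],2),np.array(r["centre"]),atz(p,r["centre"],z))
q=capture("top")
for c in (p,q):
  for r in trace(c,"bin")[:1]:
    m=r["pixels"].astype(np.uint8);k=cv2.findContours(m,0,1)[0];k=max(k,key=cv2.contourArea)
    b=cv2.boxPoints(cv2.minAreaRect(k));print(r["conf"],[atz(c,x,65)[:2] for x in b])
E
```

```text
time: 2.18
tool_pos: [474.6, -158.1, 469.5]
tcp_rot: [-3.141, -0.0, 1.333]
contact_force: [-1.0, -0.5, 0.0]
grip_width: 91.9
finger_force: 0.0
[493.6 -78.8 450.3]
[ 473.9 -159.3  469.5] [-3.1  0.   1.3]
handle 0.7 [320.2 185.7] [ 476.4 -158.   150. ]
handle 0.51 [213.6 233.7] [ 367.9 -179.9  150. ]
gun 0.79 [317.   18.5] [505.6 -25.6 150. ]
gun 0.63 [526.9 238.4] [ 654.4 -254.1  150. ]
bin 0.97 [355.7 288.5] [ 482.3 -364.     0. ]
0.64 [array([ 392.9, -304.6]), array([ 422.5, -196.6]), array([ 581.9, -235.1]), array([ 565.5, -346.3])]
0.68 [array([ 567.4, -366.6]), array([ 564.8, -482.2]), array([ 393.7, -470.4]), array([ 396.3, -356.7])]
```

View pics/w1.png

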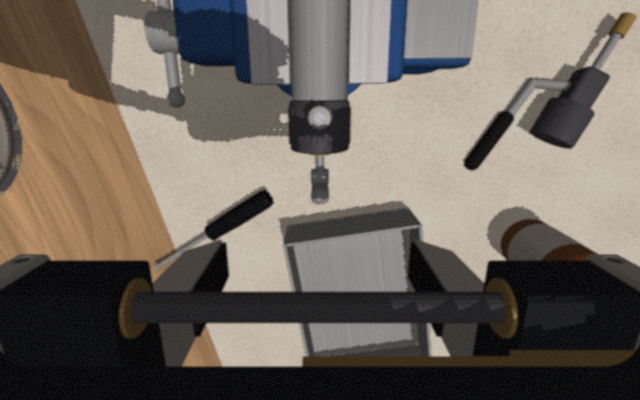

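The wrist view shows the T handle at (320,185), with the rod upright in the picture and so lined up with the tool's x axis. I descend over it and close the fingers.

```bash
python3 -m inch '[[0.001,0.002,0.035,-0.015,1],[0.001,0.002,0.07,-0.015,1],[0.001,0.002,0.105,-0.015,1],[0.001,0.002,0.13,-0.015,1],[0.001,0.002,0.145,-0.015,1],[0.001,0.002,0.145,-0.015,1],[0.001,0.002,0.145,-0.015,0],[0.001,0.002,0.145,-0.015,0]]' && python3 -m inch '[[0,0,0,0,0],[0,0,0,0,0],[0,0,0,0,0],[0,0,0,0,0],[0,0,0,0,0],[0,0,0,0,0]]'
```

```text
time: 3.3
tool_pos: [476.3, -159.6, 326.0]
tcp_rot: [3.139, 0.001, 1.345]
contact_force: [-0.2, 0.1, 0.7]
grip_width: 82.7
finger_force: 0.0
time: 3.8
tool_pos: [476.0, -159.2, 324.9]
tcp_rot: [3.141, 0.0, 1.345]
contact_force: [0.4, 0.1, 0.1]
grip_width: 43.1
finger_force: 0.0
```

```bash
python3 -m inch '[[0,0,0,0,0],[0,0,0,0,0],[0,0,0,0,0],[0,0,0,0,0],[0,0,0,0,0],[0,0,0,0,0],[0,0,0,0,0]]'; python3 -m inch '[[-0.008,0,0,0,0],[-0.016,0,0,0,0],[-0.024,0,0,0,0],[-0.03,0,0,0,0],[-0.03,0,0,0,0]]'
```

```text
time: 4.38
tool_pos: [475.8, -159.2, 324.7]
tcp_rot: [-3.141, 0.0, 1.345]
contact_force: [-2.0, 0.8, -0.1]
grip_width: 14.9
finger_force: 30.0
time: 4.8
tool_pos: [469.1, -188.4, 324.7]
tcp_rot: [-3.141, -0.002, 1.344]
contact_force: [1.2, 6.9, 1.5]
grip_width: 14.8
finger_force: 30.0
```

```bash
python3 -m inch '[[-0.012,0,0,0,0],[-0.024,0,0,0,0],[-0.036,0,0,0,0],[-0.048,0,0,0,0],[-0.06,0,0,0,0],[-0.07,0,0,0,0],[-0.08,0,0,0,0],[-0.08,0,0,0,0]]'; python3 -m inch '[[-0.004,0,0,0,0],[-0.007,0,0,0,0],[-0.008,0,0,0,0],[-0.008,0,0,0,0],[-0.008,0,0,0,0]]'
```

```text
time: 5.47
tool_pos: [451.1, -265.8, 324.6]
tcp_rot: [-3.14, -0.004, 1.344]
contact_force: [-1.2, 6.2, 4.0]
grip_width: 14.7
finger_force: 30.0
time: 5.88
tool_pos: [449.6, -272.4, 324.6]
tcp_rot: [-3.14, -0.005, 1.345]
contact_force: [0.3, 12.1, 4.5]
grip_width: 14.8
finger_force: 30.0
```

```bash
python3 -m inch '[[-0.002,0,0,0,0],[-0.004,0,0,0,0],[-0.004,0,0,0,0],[-0.004,0,0,0,0]]';python3 -m inch '[[-0.002,0,0,0,0],[-0.002,0,0,0,0],[-0.002,0,0,0,0]]'
python3 - <<'E'
from h import *
p=capture("scene");save(p,"s2")
im=cv2.resize(p["color"][150:350,160:400,::-1],None,fx=3,fy=3);cv2.imwrite("pics/s2c.png",im)
E
```

```text
time: 6.22
tool_pos: [448.7, -276.2, 324.6]
tcp_rot: [-3.14, -0.005, 1.345]
contact_force: [0.0, 11.1, 4.1]
grip_width: 14.8
finger_force: 30.0
time: 6.47
tool_pos: [448.4, -277.4, 324.5]
tcp_rot: [-3.14, -0.007, 1.345]
contact_force: [1.8, 16.6, 4.7]
grip_width: 15.0
finger_force: 30.0
```

View pics/s2c.png

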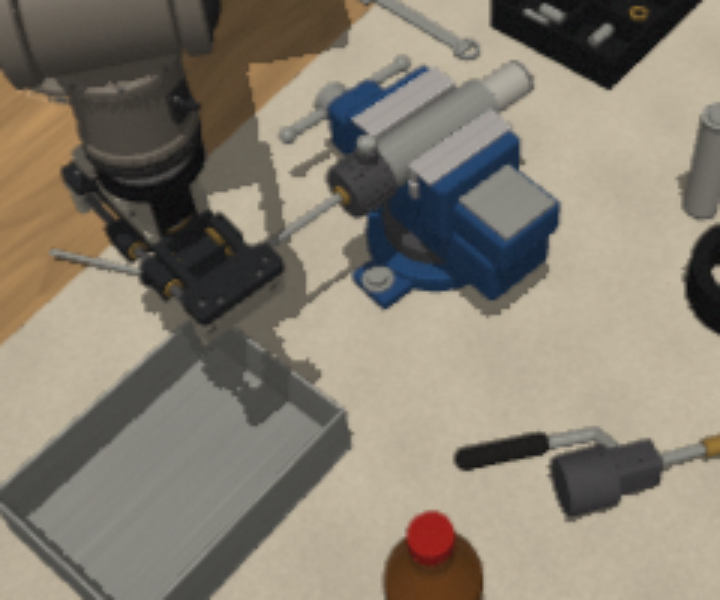

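The rod is drawn far out with the gripper at (210,270) in the crop, and the force rise suggests it has met the stop. I ease back 8 mm to see whether the catch takes the load.

```bash
python3 -m inch '[[0.003,0,0,0,0],[0.006,0,0,0,0],[0.008,0,0,0,0],[0.008,0,0,0,0],[0.008,0,0,0,0]]'
```

```text
time: 6.93
tool_pos: [449.9, -271.0, 324.6]
tcp_rot: [-3.14, -0.003, 1.345]
contact_force: [-0.9, 7.7, 3.5]
grip_width: 14.8
finger_force: 30.0
```

```bash
python3 -m inch '[[0.002,0,0,0,0],[0.003,0,0,0,0],[0.003,0,0,0,0],[0.003,0,0,0,0]]'
```

```text
time: 7.27
tool_pos: [450.1, -269.9, 324.7]
tcp_rot: [-3.141, 0.001, 1.345]
contact_force: [-4.7, -1.8, 1.1]
grip_width: 14.9
finger_force: 30.0
```

The load has gone to zero, so the catch holds. I open and lift.

```bash
python3 -m inch '[[0,0,0,0,0.6],[0,0,0,0,0.6],[0,0,0,0,0.6],[0,0,0,0,0.6],[0,0,0,0,0.6],[0,0,0,0,0.6],[0,0,0,0,0.6],[0,0,0,0,0.6]]'; python3 -m inch '[[0,0,-0.03,0,0.8],[0,0,-0.06,0,0.8],[0,0,-0.09,0,0.8],[0,0,-0.12,0,0.8],[0,0,-0.145,0,0.8],[0,0,-0.145,0,0.8]]'
python3 - <<'E'
from h import *
np.set_printoptions(precision=1,suppress=True)
p=capture("top");q=capture("scene")
for c in(p,q):
  for n,z in dict(handle=150,gun=150,mouth=150,tube=148).items():
    for r in tip_of(c,n)[:1]: print(n,round(r["conf"],2),np.array(r["centre"]),atz(c,r["centre"],z))
g=np.array([504.9,-26]);u=np.array([np.cos(1.345),np.sin(1.345)]);t=g+u*87;print("grasp",t)
rel([*t,410],1.345)
E
```

```text
time: 7.93
tool_pos: [450.7, -269.3, 324.7]
tcp_rot: [3.141, 0.0, 1.345]
contact_force: [0.1, -0.1, 0.1]
grip_width: 54.4
finger_force: 0.0
time: 8.43
tool_pos: [450.9, -269.4, 475.3]
tcp_rot: [3.133, 0.004, 1.345]
contact_force: [-0.1, 0.3, 0.3]
grip_width: 73.6
finger_force: 0.0
handle 0.66 [430.1 247.2] [ 441.8 -274.2  150. ]
gun 0.93 [326.9 220.3] [512.1 -27.6 150. ]
mouth 0.59 [300.4 216.6] [522.5  36.3 150. ]
tube 0.63 [307.8 224.4] [503.4  18.8 148. ]
handle 0.87 [227.1 249.3] [ 456.9 -275.8  150. ]
gun 0.82 [306.5 193.6] [511.5 -19.4 150. ]
mouth 0.78 [320.4 181.8] [518.1  39.3 150. ]
tube 0.64 [317.2 184.5] [515.5  27.2 148. ]
grasp [524.4  58.8]
shift [ 0.3 -0.   0.1] rot [-3.1 -0.   1.3] spin -0.0
```

The rod stays out, with the handle at y about -275. I go to a hover over the tube's end.

```bash
python3 -m inch '[[0.035,0,0,0,1],[0.07,0,0,0,1],[0.105,0,0,0,1],[0.14,0,0,0,1],[0.175,0,0,0,1],[0.21,0,0,0,1],[0.24,0,0,0,1],[0.27,0,0,0,1]]'
python3 -m inch '[[0.02,0,0,0,1],[0.03,0,0,0,1],[0.03,0,0,0,1],[0.03,0,0,0,1]]'
python3 - <<'E'
from h import *
np.set_printoptions(precision=1,suppress=True)
p=capture("wrist");save(p,"w3")
for n,z in dict(handle=150,gun=150,mouth=150,tube=148,new_cartridge=67).items():
    for r in tip_of(p,n)[:1]: print(n,round(r["conf"],2),np.array(r["centre"]),atz(p,r["centre"],z))
r=trace(p,"tube")[0];print(r["conf"],r["rect"],get_obs()["tool_pos"])
ys,xs=np.nonzero(r["pixels"])
for y in range(ys.min(),ys.max()+1,6):
    a=xs[ys==y]
    if len(a): print(y,a.min(),a.max(),atz(p,[(a.min()+a.max())/2,y],150))
E
```

```text
time: 9.6
tool_pos: [511.2, -4.4, 469.6]
tcp_rot: [-3.141, 0.0, 1.345]
contact_force: [-0.1, 0.3, 1.0]
grip_width: 91.9
finger_force: 0.0
time: 9.93
tool_pos: [517.8, 22.8, 469.5]
tcp_rot: [-3.141, 0.001, 1.346]
contact_force: [-0.7, -0.2, -0.1]
grip_width: 91.7
finger_force: 0.0
gun 0.84 [316.7 236.1] [505.5 -24.5 150. ]
mouth 0.57 [318.1 170.3] [520.9  37.  150. ]
tube 0.61 [321.4 189.7] [519.7  18.3 148. ]
0.49 [545.0, 54.8, 124.9, 109.5] [517.8  22.3 469.7]
0 553 570 [733.9 125.9 150. ]
6 539 583 [733.4 121.8 150. ]
12 525 592 [731.4 118.  150. ]
18 511 598 [728.3 114.4 150. ]
24 503 601 [726.3 110.5 150. ]
30 498 603 [725.  106.4 150. ]
36 494 604 [723.8 102.2 150. ]
42 490 605 [722.5  98.1 150. ]
48 487 604 [720.8  93.9 150. ]
54 486 604 [720.3  89.5 150. ]
60 484 602 [718.6  85.3 150. ]
66 483 600 [717.2  80.9 150. ]
72 484 597 [716.3  76.4 150. ]
78 485 594 [715.3  71.9 150. ]
84 486 589 [713.6  67.5 150. ]
90 489 584 [712.6  62.9 150. ]
96 494 578 [712.   58.2 150. ]
102 501 568 [710.6  53.5 150. ]
108 528 548 [713.3  47.9 150. ]
```

View pics/w3.png

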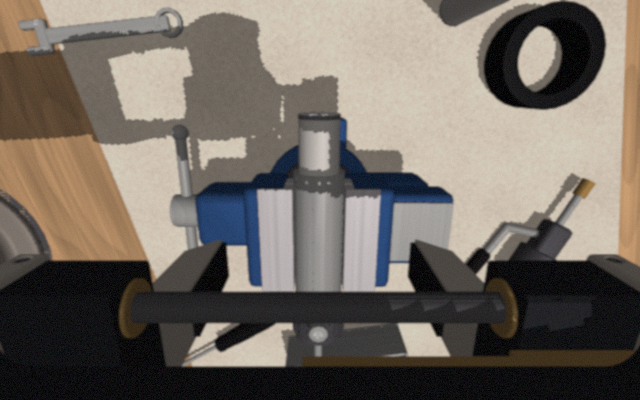

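The tube end is at (319,115) and the mouth at about (319,172), centred under the tool. I descend and grip the projecting part.

```bash
python3 -m inch '[[0.03,0,0.02,0,1],[0.04,-0.001,0.055,0,1],[0.041,-0.001,0.09,0,1],[0.041,-0.001,0.12,0,1],[0.041,-0.001,0.145,0,1],[0.041,-0.001,0.16,0,1],[0.041,-0.001,0.16,0,1],[0.041,-0.001,0.16,0,0.35]]' && python3 -m inch '[[0,0,0,0,0.3],[0,0,0,0,0.3],[0,0,0,0,0.3],[0,0,0,0,0.3],[0,0,0,0,0.3],[0,0,0,0,0.3],[0,0,0,0,0.3],[0,0,0,0,0.3]]'
```

```text
time: 10.95
tool_pos: [526.1, 62.9, 309.5]
tcp_rot: [-3.14, 0.0, 1.344]
contact_force: [0.2, 0.1, 0.6]
grip_width: 88.5
finger_force: 0.0
time: 11.62
tool_pos: [526.0, 63.3, 309.7]
tcp_rot: [3.141, 0.0, 1.345]
contact_force: [0.2, 0.4, -0.1]
grip_width: 36.7
finger_force: 0.5
```

```bash
python3 -m inch '[[0,0,0,0,0.3],[0,0,0,0,0.3],[0,0,0,0,0.3],[0,0,0,0,0.3]]'; python3 -m inch '[[0.005,0,0,0,0.3],[0.012,0,0,0,0.3],[0.02,0,0,0,0.3],[0.02,0,0,0,0.3]]'
```

```text
time: 11.95
tool_pos: [526.2, 63.2, 309.8]
tcp_rot: [3.141, 0.0, 1.345]
contact_force: [0.3, -0.3, 0.3]
grip_width: 35.2
finger_force: 30.0
time: 12.28
tool_pos: [530.8, 84.3, 309.7]
tcp_rot: [3.141, -0.001, 1.346]
contact_force: [0.1, 0.2, 0.2]
grip_width: 35.5
finger_force: 30.0
```

```bash
python3 -m inch '[[0.015,0,0,0,0.3],[0.03,0,0,0,0.3],[0.045,0,0,0,0.3],[0.06,0,0,0,0.3],[0.075,0,0,0,0.3],[0.085,0,0,0,0.3],[0.085,0,0,0,0.3]]'; python3 -m inch '[[0,0,-0.025,0,0.3],[0,0,-0.055,0,0.3],[0,0,-0.085,0,0.3],[0,0,-0.115,0,0.3],[0,0,-0.145,0,0.3],[0,0,-0.16,0,0.3],[0,0,-0.16,0,0.3]]'
python3 - <<'E'
from h import *
o=get_obs();print(o["grip_width"],o["finger_force"])
save(capture("scene"),"s4")
u=np.array([np.cos(1.345),np.sin(1.345)])
c=np.array([495,-382]);t=c+u*42
print(t);rel([*t,470],1.345)
print("along rod of body edge", (np.array([504.9,-26])-t)@u-37.5, "handle", (np.array([504.9,-26])-[450,-270])@u+7)
E
```

```text
time: 12.87
tool_pos: [549.6, 167.4, 309.4]
tcp_rot: [-3.141, -0.0, 1.347]
contact_force: [-0.3, -0.1, -0.3]
grip_width: 35.2
finger_force: 30.0
time: 13.45
tool_pos: [549.5, 165.1, 473.8]
tcp_rot: [3.135, -0.002, 1.345]
contact_force: [0.9, -0.8, -0.6]
grip_width: 35.2
finger_force: 30.0
35.23015106234053 29.968824684619904
[ 504.40306693 -341.06612244]
shift [-0.5034  0.0697  0.0008] rot [ 3.138e+00 -1.000e-03  1.344e+00] spin -0.001
along rod of body edge 269.6797803528358 handle 257.09748808881574
```

View pics/s4.png

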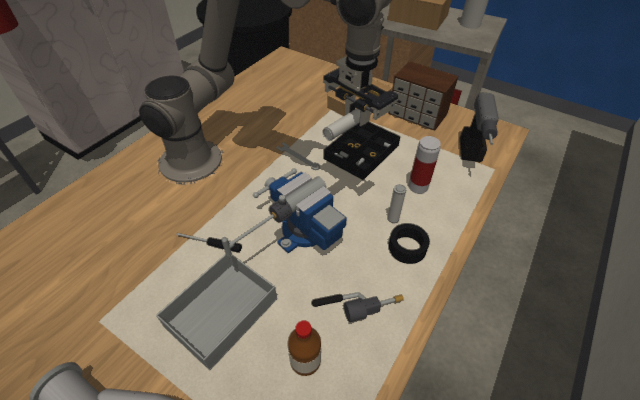

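The tube is clear of the barrel and held at (345,125). The rod still stands out at (228,245). I carry the tube high over to the bin.

```bash
python3 -m inch '[[-0.03,0.004,0,0,0.3],[-0.065,0.008,0,0,0.3],[-0.1,0.013,0,0,0.3],[-0.135,0.018,0,0,0.3],[-0.17,0.022,0,0,0.3],[-0.205,0.027,0,0,0.3],[-0.24,0.031,0,0,0.3],[-0.275,0.036,0,0,0.3]]'; python3 -m inch '[[-0.035,0.004,0,-0.05,0.3],[-0.07,0.008,0,-0.1,0.3],[-0.105,0.013,0,-0.15,0.3],[-0.14,0.018,0,-0.2,0.3],[-0.175,0.022,0,-0.226,0.3],[-0.21,0.027,0,-0.226,0.3],[-0.23,0.03,0,-0.226,0.3],[-0.235,0.031,0,-0.226,0.3]]'
python3 -m inch '[[0,0,0,0,0.3],[0,0,0,0,0.3]]'
python3 - <<'E'
from h import *
np.set_printoptions(precision=1,suppress=True)
rel([500,-348,470],np.pi/2)
p=capture("wrist");save(p,"w5")
for n,z in dict(handle=150,bin=0,tube=310).items():
    for r in tip_of(p,n)[:1]: print(n,round(r["conf"],2),np.array(r["centre"]),atz(p,r["centre"],z))
q=capture("top");save(q,"t5")
E
```

```text
time: 14.17
tool_pos: [522.1, -112.3, 467.6]
tcp_rot: [-3.138, -0.0, 1.345]
contact_force: [0.4, -0.7, -0.6]
grip_width: 35.3
finger_force: 30.0
time: 14.83
tool_pos: [499.4, -350.2, 466.5]
tcp_rot: [-3.138, -0.002, 1.567]
contact_force: [-0.6, 0.8, -1.0]
grip_width: 35.0
finger_force: 30.0
time: 15.0
tool_pos: [500.5, -346.1, 468.2]
tcp_rot: [-3.14, -0.002, 1.57]
contact_force: [0.6, -0.0, -0.6]
grip_width: 35.4
finger_force: 30.0
shift [-0. -0. -0.] rot [-3.1 -0.   1.6] spin -0.0
handle 0.91 [256.9  98.3] [ 448.9 -269.1  150. ]
bin 0.64 [307.4 168.5] [ 485.5 -360.9    0. ]
```

View pics/w5.png

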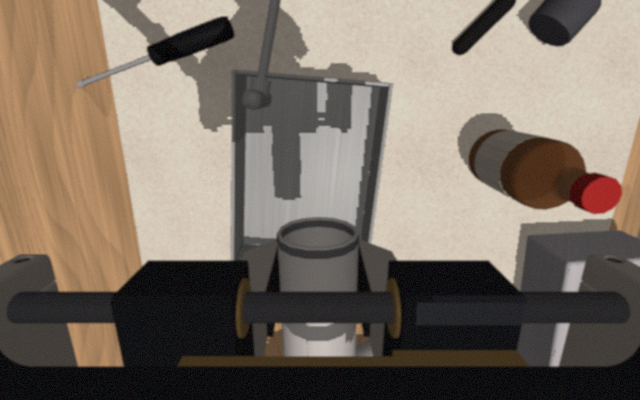

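```bash
python3 - <<'E'
from h import *
np.set_printoptions(precision=1,suppress=True)
p=capture("wrist")
for uv,z in [((233,72),65),((391,85),65),((243,245),4),((372,235),4)]: print(uv,atz(p,uv,z))
print(get_obs()["tool_pos"])
E
```

```text
(233, 72) [ 411.5 -244.3   65. ]
(391, 85) [ 578.2 -257.    65. ]
(243, 245) [ 395.  -471.3    4. ]
(372, 235) [ 576.9 -455.6    4. ]
[ 500.9 -345.4  470. ]
```

```bash
python3 -m inch '[[0,0,0.035,0,0.3],[0,0,0.07,0,0.3],[0,0,0.105,0,0.3],[0,0,0.14,0,0.3],[0,0,0.17,0,0.3],[0,0,0.2,0,0.3],[0,0,0.22,0,0.3],[0,0,0.23,0,0.3]]'; python3 -m inch '[[0,0,0,0,0.3],[0,0,0,0,0.3],[0,0,0,0,0.55],[0,0,0,0,0.55],[0,0,0,0,0.55],[0,0,0,0,0.55],[0,0,0,0,0.55],[0,0,0,0,0.55]]'; python3 -m inch '[[0,0,0,0,0.55],[0,0,0,0,0.55],[0,0,-0.03,0,0.55],[0,0,-0.06,0,0.55],[0,0,-0.1,0,0.55],[0,0,-0.14,0,0.55],[0,0,-0.18,0,0.55],[0,0,-0.2,0,0.55]]'; python3 -m inch '[[-0.04,0,0,0,0.55],[-0.08,0,0,0,0.55],[-0.12,0,0,0,0.55],[-0.16,0,0,0,0.55],[-0.16,0,0,0,0.55]]'
python3 - <<'E'
from h import *
p=capture("scene");save(p,"s6")
E
```

```text
time: 15.97
tool_pos: [500.1, -345.4, 236.8]
tcp_rot: [-3.138, -0.003, 1.572]
contact_force: [-1.3, 0.1, -0.4]
grip_width: 35.3
finger_force: 30.0
time: 16.63
tool_pos: [500.6, -346.5, 240.1]
tcp_rot: [3.141, 0.0, 1.571]
contact_force: [-0.1, -0.8, -0.3]
grip_width: 50.5
finger_force: 0.0
time: 17.3
tool_pos: [500.6, -346.3, 445.5]
tcp_rot: [3.136, 0.005, 1.571]
contact_force: [0.8, 0.0, 0.8]
grip_width: 50.7
finger_force: 0.0
time: 17.72
tool_pos: [498.7, -513.2, 436.2]
tcp_rot: [-3.139, 0.0, 1.565]
contact_force: [0.4, -0.6, -1.7]
grip_width: 51.0
finger_force: 0.0
```

View pics/s6.png

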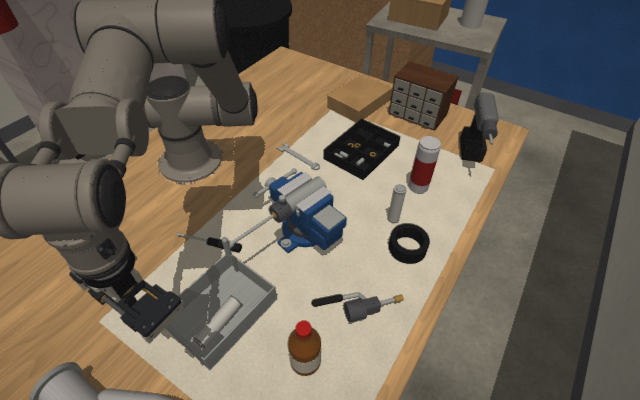

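The tube lies in the scrap bin at (220,320), the rod is held out at (228,245), and everything else is where it was. I let the arm settle and hand in.

```bash
python3 -m inch '[[0,0,0,0,0.55],[0,0,0,0,0.55],[0,0,0,0,0.55],[0,0,0,0,0.55]]'; python3 -c "
from plant import *
print(close_job())"
```

```text
time: 18.1
tool_pos: [501.0, -505.1, 440.9]
tcp_rot: [3.141, 0.001, 1.572]
contact_force: [0.6, -0.7, -0.7]
grip_width: 50.6
finger_force: 0.0
the job is handed in; nothing more can be done
None
```

The follower rod is pulled out to its stop and held by the catch, the spent tube is lying in the scrap bin (let go about 6 cm above its floor), the other things look undisturbed in the last picture, and the job was handed in at about 18 s.

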